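# Wedge the wobbly medicine rack

### The job

The medicine rack wobbles because one of its front feet does not reach the work surface. Lay the orange wedge flat on the surface, thin end first and in line with that foot, and push it under the foot until it jams tight and carries the foot, but stop there: do not jack the rack up by more than a couple of millimetres. Leave it wedged there, and do not disturb the pill bottle, the carton or the stapler.

Things in the scene. Friction and masses are not known exactly. Their poses are not given: they have to be found in the camera images.
- rack (a joint): rad the rack's front is tipped up about its rear feet: 0 = standing; 0.01 = front pads 2.25 mm up. Falls back to 0 by its weight; lifting it by a front foot takes about 6 to 9 N; it cannot slide. From short_foot: the other front foot is 170 mm to -y, rear feet 225 mm to +x; shelves of cartons (250 mm wide, top 0.23 m up) begin 117 mm to +x
- short_foot (a point): on top of the white foot bar (26 mm wide, underside 20 mm up) of the foot that is short, right above its pad's centre, 32 mm above the surface. x = level, from the rack's front to its back, along the bar (the way the wedge goes in); y = away from the other foot. The bar ends 25 mm before (-x) this point. Pad: black disc, 26 mm diameter, 6 mm thick; its underside hangs 6.5 to 14 mm above the surface, unknown
- wedge_grip (a point): where to grasp the orange wedge: on its middle line, 7 mm above its underside, 33 mm from the thick end, 77 mm from the thin end (about 15 mm thick there). x points to the thin end, z up. Wedge 110 mm long, 36 mm wide, straight slope from 3 mm at the thin end to 20 mm at the thick end, 60 g
- wedge_thin_end (a point): middle of the lower edge of the wedge's thin end; same axes
- pill_bottle_mid (a point): bystander: centre of the amber pill jar, 46 mm diameter, 75 mm high, upright
- carton_mid (a point): bystander: centre of the white and blue medicine carton, 100 x 55 x 40 mm high (long side along its x)
- stapler_mid (a point): bystander: centre of the green stapler, 120 x 34 x 42 mm high (long side along its x)
Things that resemble listed ones, but are neither listed nor needed, are in the scene too. There is more than one size of the part that bears wedge_grip; the job needs the largest.

How it is judged:
By the outcome, as a careful person would: the job done as asked, in the order asked, and still so for the second after the job is handed in, with the robot touching nothing.
It also fails if it takes over 58 s, if anything falls off the work surface, if the arm or the gripper's body presses on something with over 40 N, if the wrist force passes 120 N, or if a joint passes its speed limit or range.

### The arm

A 6-joint arm with a two-finger parallel gripper is mounted at the origin on the work surface. World frame = base frame: x ahead of the robot, y to its left, z up, the work surface at z = 0. Lengths are in m, angles in rad, forces in N, time in s.
With the tool pointing down it reaches from about 0.4 to 0.825 m from the base axis. Payload 7 kg.
Tool frame: the origin (TCP) lies midway between the tips of the shut fingers; the grasp point (between the pads) lies 19 mm behind it (arm.hold_point_z is the distance from the TCP to the grasp point, in m); z points along the fingers, x is the direction in which the jaws open and shut, and the axes are right-handed (so a half turn about z gives the same grasp; the last joint's range is limited). The gripper opens to 88 mm and grips with 3 to 60 N. Pads are 19 mm wide; open, the fingers measure 130 mm over their backs; the gripper's body (78 mm by 193 mm) begins 47 mm behind the grasp point.
Start: joints at [-0.947, 0.359, 0.012, 0, -1.224, -0.288], TCP at [0.222, -0.637, 0.227] pointing down, gripper open.
Joint ranges: [-3.07, 3.07], [-1.43, 2.12], [-1.02, 1.25], [-3.03, 1.67], [-3.05, -0], [-3.03, 3.03]. Speed limits (rad/s): [2.39, 2.39, 3.01, 3.14, 3.14, 3.14].

### API

Orientations are given as [roll, pitch, yaw] about the fixed x, y, z axes, in that order (R = Rz(yaw) Ry(pitch) Rx(roll)).
In Python, from station import readout, viewer, job, arm gives the robot as it stands.
- The arm moves only by the tool apply_moves, never from a script. Its argument "deltas" is text: rows parted by semicolons, each of 4 numbers parted by spaces: the shift along the tool's x, y, z in cm, then the turn about the tool's z in rad. A call has 1 to 10 rows; each row shifts and turns the commanded pose from where the row before left it, along the tool's axes as they then stand; what a row does not reach is not made up. A row lasts 1/8 s, in which the tool goes at most 62.5 mm and 10.7 degrees, less where a joint would pass 70% of its speed; a pose out of reach is approached as far as the arm can. A call is refused whole if a number of a shift passes 6.25 or a number of a turn 0.188, either way. A call with a gripper value outside its range is refused whole. "gripper" is the closure, from -1 (fully open) to 1 (shut), so that 0 is half open, set as the call begins (left out, the last holds). The fingers move at their own pace and stop on an object; "squeeze" is the grip in N (left out, the last holds). Time passes only in rows, so rows that do not move let the fingers close. It gives the time, the measured TCP pose, the force and the opening at its end, in the units of the state.
- readout.get_state(): the state, without advancing time (a new reading comes with each control period).
- viewer.grab_frame(name): name is "scene" or "side" or "wrist"; returns a dict with "image" (400x640x3 uint8, red, green, blue), "camera_matrix" (3x3 intrinsics, pixels), "k1" (the pictures are not rectified: a ray, as slopes to the right and down, at radius r is drawn at 1 + k1 r^2 times it, then the intrinsics apply), "cam_to_world" (4x4, takes a point from camera to world coordinates). Camera axes: x right, y up, looking along -z (the intrinsics and any distortion apply to the point x, -y, -z); pixel columns grow to the right and rows downward; lengths in m; the calibration is good to about 2 mm. A picture is of the moment at which its call begins. There is no depth.
- job.job_done(): hands the job in, once; it reports no verdict.
Trained networks look in the newest picture that a camera, given by its name, has taken for a name from the list of things; names that differ only in an ending like _2 or _b are one class to them, and where a whole thing is asked for, a point or a joint stands for the part that bears it (a point fixed in the world has none). Each returns a list of dicts, best first, with "conf" (0 to 1); they miss things now and then, are a little off and sometimes report something else, mostly with a low value. They report only what shows in the picture. A call takes as long as a camera call. They do not tell look-alikes from the thing itself.
- viewer.silhouettes(camera, query): "region" (400x640 bool, what is visible of it) and "extent" ([left, top, width, height] in pixels, round what is visible of it).
The state is a dict: "t": time; "q": joint angles; "qd": joint speeds; "joint_efforts": joint torques, N m; "eef_pos": TCP position; "ee_rot": TCP orientation; "force": force on the tool from outside, world axes, zero at the start; "moment": the same for the moment, N m; "width": finger opening in m.
Only numpy, scipy, OpenCV 4.12 (cv2) and the standard library are available. Lean on these libraries where they do the work, as an engineer would, in place of code of your own. Each camera call takes 0.05 s, during which the arm holds its last target.

## Working session

There is one attempt and no reset: what is moved stays moved. The work goes in short steps, Python scripts to look and compute and a tool call to move; the robot and the scene stay as the last step left them, time stands still between calls to the robot, and variables do not carry over. Pictures are saved under pics/ and viewed, and the job is handed in when it is done.

Besides the shell and the picture viewer there is one more tool, called after "Call:" by a JSON object that holds its "api" and its "payload", one argument or row to a line. apply_moves: Moves the arm, as the interface text tells. Its arguments: {"type":"object","properties":{"deltas":{"type":"string"},"gripper":{"type":"number"},"squeeze":{"type":"number"}},"required":["deltas"]}

```bash
ls; mkdir -p pics; python3 - <<'E'
from station import readout, viewer
import cv2, numpy as np
print(readout.get_state())
for n in ["scene","side","wrist"]:
    f=viewer.grab_frame(n); cv2.imwrite(f"pics/{n}0.png",f["image"][:,:,::-1])
    print(n,f["camera_matrix"],f["k1"],np.round(f["cam_to_world"],3))
    for q in ["wedge_grip","short_foot","rack","wedge_thin_end","pill_bottle_mid","carton_mid","stapler_mid"]:
        try: print(q,[(round(d["conf"],2),d["extent"]) for d in viewer.silhouettes(n,q)])
        except Exception as e: print(q,e)
E
```

```text
pics
{'t': 0.0, 'q': array([-9.46879558e-01,  3.59409130e-01,  1.10721337e-02, -3.57333374e-04,
       -1.22410047e+00, -2.88104188e-01]), 'qd': array([ 0.00162388,  0.00112935, -0.00070586,  0.00020621, -0.00037186,
        0.00057534]), 'joint_efforts': array([-2.54631332e-04, -5.82707655e+01,  2.93075985e+01,  6.99760839e+00,
        7.22437195e-03, -1.06453458e-04]), 'eef_pos': array([ 0.22225804, -0.63684527,  0.22561279]), 'ee_rot': array([-3.14144837e+00, -1.66895049e-03,  1.90648709e+00]), 'force': array([ 0.31761501, -0.18426039, -1.20297514]), 'moment': array([ 0.00058222, -0.0054926 , -0.00642821]), 'width': 0.08737680681680388}
scene [[448.31547303   0.         319.22282442]
 [  0.         448.31547303 195.69003486]
 [  0.           0.           1.        ]] 0.033089010666829205 [[-0.521 -0.718  0.462  1.035]
 [ 0.853 -0.429  0.297  0.293]
 [-0.015  0.549  0.836  0.871]
 [ 0.     0.     0.     1.   ]]
wedge_grip [(0.97, [428.2, 311.8, 20.7, 41.6]), (0.94, [359.3, 245.1, 33.0, 18.8]), (0.74, [414.1, 253.8, 51.9, 43.1])]
short_foot [(0.6, [195.9, 34.6, 149.6, 138.3])]
rack 
[... 757 characters left out ...]
 [(0.72, [338.8, 106.9, 90.9, 109.2])]
rack []
wedge_thin_end [(0.89, [193.0, 302.6, 37.4, 14.4]), (0.7, [273.4, 242.5, 15.7, 29.8]), (0.64, [252.8, 287.1, 37.1, 44.6])]
pill_bottle_mid [(0.55, [347.7, 255.0, 23.8, 43.0])]
carton_mid [(0.57, [223.2, 214.8, 26.9, 39.7])]
stapler_mid [(0.97, [245.9, 179.2, 24.6, 32.0])]
wrist [[348.52142106   0.         328.37534891]
 [  0.         348.52142106 193.4293327 ]
 [  0.           0.           1.        ]] 0.004116715451156854 [[-0.33  -0.903 -0.276  0.148]
 [ 0.944 -0.315 -0.097 -0.664]
 [ 0.    -0.292  0.956  0.384]
 [ 0.     0.     0.     1.   ]]
wedge_grip []
short_foot []
rack []
wedge_thin_end []
pill_bottle_mid []
carton_mid []
stapler_mid []
```

View pics/scene0.png

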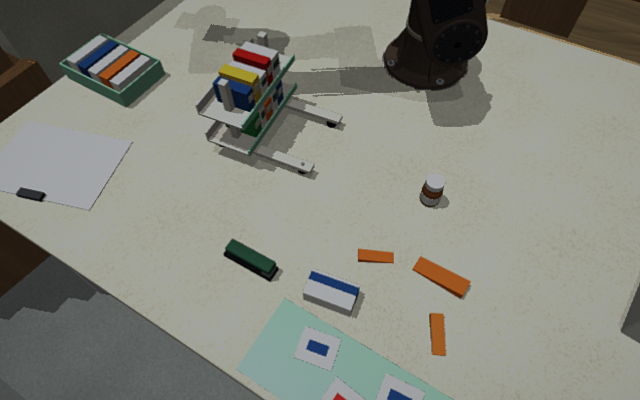

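View pics/side0.png

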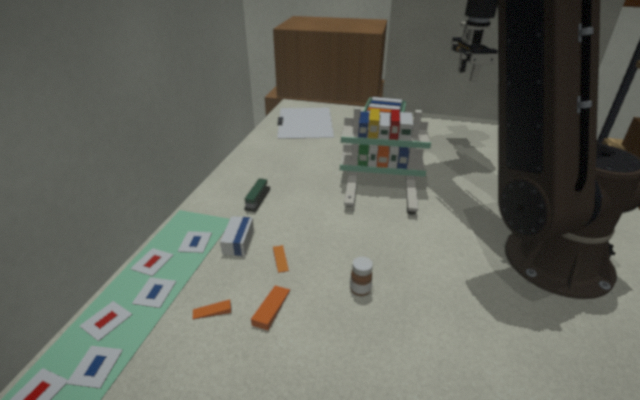

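View pics/wrist0.png

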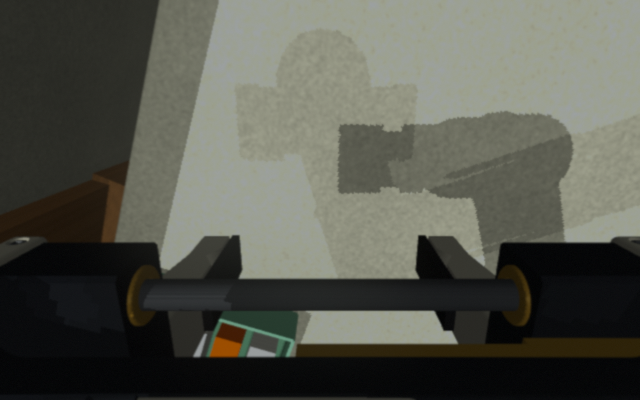

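```bash
cat > h.py <<'E'
import numpy as np, cv2
from station import readout, viewer
def ray(f,u,v):
    K=f["camera_matrix"];k=f["k1"]
    d=np.array([(u-K[0,2])/K[0,0],(v-K[1,2])/K[1,1]]);s=d.copy()
    for _ in range(20): s=d/(1+k*(s@s))
    T=f["cam_to_world"]; r=T[:3,:3]@np.array([s[0],-s[1],-1.]); return T[:3,3],r
def onz(f,u,v,z):
    o,r=ray(f,u,v); return o+r*(z-o[2])/r[2]
def proj(f,P):
    T=f["cam_to_world"];K=f["camera_matrix"];p=T[:3,:3].T@(np.asarray(P)-T[:3,3])
    s=np.array([p[0],-p[1]])/-p[2]; s=s*(1+f["k1"]*(s@s)); return s*[K[0,0],K[1,1]]+[K[0,2],K[1,2]]
def crop(f,name,x,y,w,h,sc):
    c=f["image"][y:y+h,x:x+w,::-1]; cv2.imwrite("pics/"+name,cv2.resize(c,None,fx=sc,fy=sc,interpolation=cv2.INTER_CUBIC))
E
python3 - <<'E'
from h import *
for n,(cx,cy,w,h),fc in [("scene",(345,230,150,130),(260,80,100,100)),("side",(180,230,130,110),(330,170,100,60))]:
    f=viewer.grab_frame(n)
    crop(f,n+"_w.png",cx,cy,w,h,5); crop(f,n+"_f.png",*fc,5 if n=="scene" else 7)
    for d in viewer.silhouettes(n,"wedge_grip"):
        m=d["region"].astype(np.uint8); c,_=cv2.findContours(m,0,2); c=max(c,key=cv2.contourArea)
        b=cv2.boxPoints(cv2.minAreaRect(c)); P=np.array([onz(f,*p,0.008) for p in b])
        print(n,d["conf"],m.sum(),b.round(1).tolist(),P.round(3)[:,:2].tolist(),np.linalg.norm(P[0]-P[1]),np.linalg.norm(P[1]-P[2]))
    for q in ["pill_bottle_mid","carton_mid","stapler_mid"]:
        for d in viewer.silhouettes(n,q):
            if d["conf"]<.4: continue
            v,u=np.nonzero(d["region"]); print(n,q,onz(f,u.mean(),v.mean(),0.03).round(3))
    if n=="scene":
        print([onz(f,*p,.032).round(3) for p in [(311,165),(338,120)]])
    else: print([onz(f,*p,.032).round(3) for p in [(349,202),(412,208)]])
E
```

```text
scene 0.88 1029 [[410.79998779296875, 270.6000061035156], [420.79998779296875, 253.0], [470.6000061035156, 281.5], [460.6000061035156, 299.0]] [[0.62, 0.245], [0.572, 0.246], [0.579, 0.358], [0.624, 0.354]] 0.0473034707265113 0.11204675942942395
scene 0.78 461 [[357.1000061035156, 260.8999938964844], [358.1000061035156, 247.60000610351562], [394.79998779296875, 250.3000030517578], [393.79998779296875, 263.6000061035156]] [[0.658, 0.14], [0.629, 0.127], [0.595, 0.196], [0.624, 0.208]] 0.031065055831833024 0.07773199178691793
scene 0.58 552 [[428.6000061035156, 313.20001220703125], [442.6000061035156, 312.29998779296875], [445.29998779296875, 353.8999938964844], [431.29998779296875, 354.79998779296875]] [[0.683, 0.312], [0.667, 0.335], [0.738, 0.369], [0.753, 0.348]] 0.027303243078672153 0.07875417850212942
scene pill_bottle_mid [0.427 0.203 0.03 ]
scene carton_mid [0.752 0.131 0.03 ]
scene stapler_mid [ 0.776 -0.045  0.03 ]
[array([ 0.509, -0.067,  0.032]), array([ 0.354, -0.083,  0.032])]
side 0.96 911 [[247.1999969482422, 322.0], [273.8999938964844, 280.0], [292.1000061035156, 291.6
[... 175 characters left out ...]
000030517578], [283.5, 243.5], [289.1000061035156, 271.6000061035156], [277.6000061035156, 273.8999938964844]] [[0.659, 0.133], [0.635, 0.118], [0.592, 0.204], [0.614, 0.218]] 0.02835120666924059 0.0966556403530003
side 0.82 492 [[190.0, 305.20001220703125], [229.89999389648438, 298.5], [232.1999969482422, 312.1000061035156], [192.3000030517578, 318.79998779296875]] [[0.755, 0.347], [0.685, 0.31], [0.665, 0.341], [0.733, 0.376]] 0.07964825925577874 0.03668409023095342
side pill_bottle_mid [0.432 0.199 0.03 ]
side pill_bottle_mid [ 0.458 -0.407  0.03 ]
side carton_mid [0.742 0.144 0.03 ]
side stapler_mid [ 0.762 -0.029  0.03 ]
[array([ 0.511, -0.062,  0.032]), array([ 0.346, -0.078,  0.032])]
```

View pics/scene_w.png

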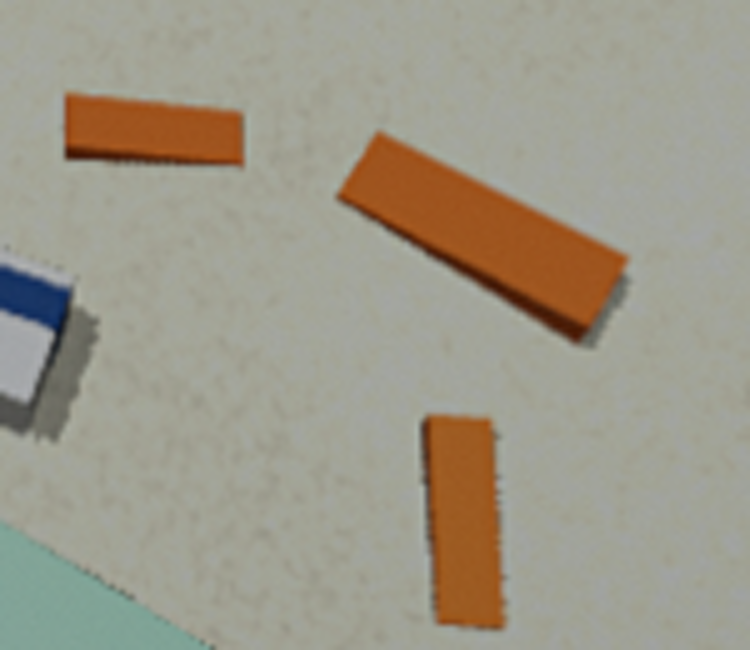

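View pics/side_w.png

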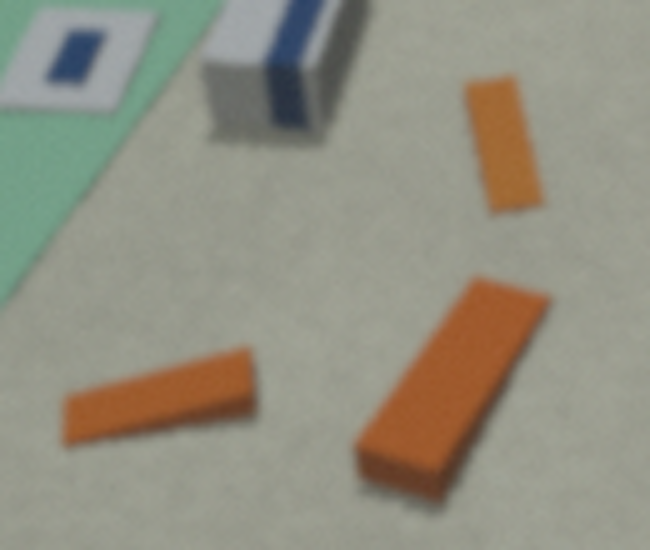

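View pics/scene_f.png

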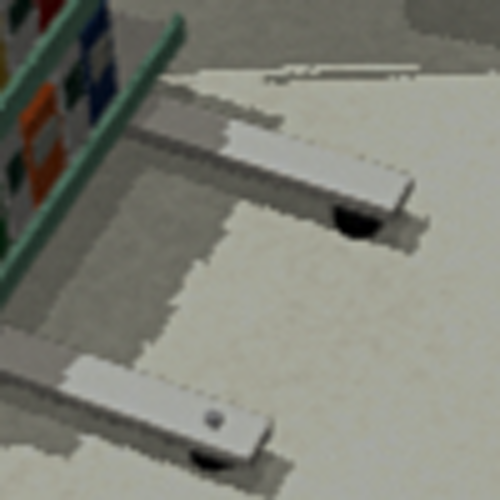

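View pics/side_f.png

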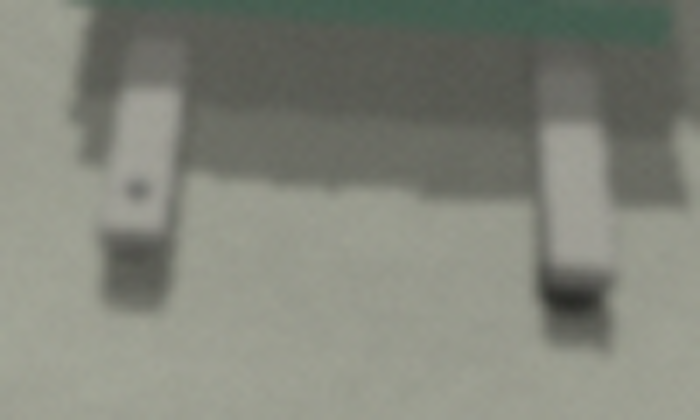

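The large wedge is the one at scene (441,276): it measures about 112 mm, while its look-alikes at (376,256) and (437,334) are about 78 mm. Its thick end is at scene (462,295). The short foot is the bar with the screw dot at scene (303,164), because the other foot lies on its -y side. The side view agrees, since no pad shows under it. Next I'll fit both precisely.

```bash
cat > fit.py <<'E'
from h import *
from scipy.optimize import minimize
def wedge_pts(x,y,yaw):  # x,y of thin-end lower mid
    d=np.array([np.cos(yaw),np.sin(yaw)]);n=np.array([-d[1],d[0]]);P=[]
    for s,t in [(0,3e-3),(-.11,20e-3)]:
        for w in (-.018,.018):
            for z in (0,t): P.append([*(np.array([x,y])+d*s+n*w),z])
    return P
def hull(f,P,S=8):
    pts=np.array([proj(f,p) for p in P]); h=cv2.convexHull(pts.astype(np.float32))
    m=np.zeros((400,640),np.uint8)
    big=np.zeros((400*2,640*2),np.uint8)
    cv2.fillConvexPoly(big,np.round((h*2+.5)*16).astype(np.int32),255,shift=4)
    return cv2.resize(big,(640,400),interpolation=cv2.INTER_AREA)/255.
def omask(f):
    hsv=cv2.cvtColor(f["image"],cv2.COLOR_RGB2HSV); return ((hsv[...,0]<16)&(hsv[...,1]>130)).astype(float)
def fit_wedge(fs,x0):
    ms=[omask(f) for f in fs]; 
    def cost(p):
        c=0
        for f,m in zip(fs,ms):
            h=hull(f,wedge_pts(*p)); k=cv2.dilate((hull(f,wedge_pts(*x0))>0).astype(np.uint8),np.ones((25,25)))
            ctr=proj(f,[p[0]-.055*np.cos(p[2]),p[1]-.055*np.sin(p[2]),.007])
            c+=np.abs(h-m*k).sum()/max(h.sum(),1)
        return c
    best=None
    for dy in (-.1,0,.1):
        r=minimize(cost,[x0[0],x0[1],x0[2]+dy],method="Nelder-Mead",options=dict(initial_simplex=np.array([x0,x0,x0,x0])+np.array([[0,0,dy],[.01,0,dy],[0,.01,dy],[0,0,dy+.1]]),xatol=1e-4,fatol=1e-4))
        if best is None or r.fun<best.fun: best=r
    return best
E
python3 - <<'E'
from fit import *
fs={n:viewer.grab_frame(n) for n in("scene","side")}
for sel in (["scene"],["side"],["scene","side"]):
    r=fit_wedge([fs[n] for n in sel],[.596,.246,-1.65]); print(sel,r.x.round(4),r.fun)
for n in fs:
    for p in wedge_pts(*r.x):
        pass
f=fs["scene"]; crop(f,"sf2.png",280,110,75,75,10)
f=fs["side"]; crop(f,"df2.png",335,165,100,55,8)
E
```

```text
['scene'] [ 0.5945  0.2458 -1.6325] 0.06998422963425309
['side'] [ 0.5965  0.2439 -1.615 ] 0.16985262825378303
['scene', 'side'] [ 0.5951  0.2446 -1.6172] 0.2533502051754439
```

View pics/sf2.png

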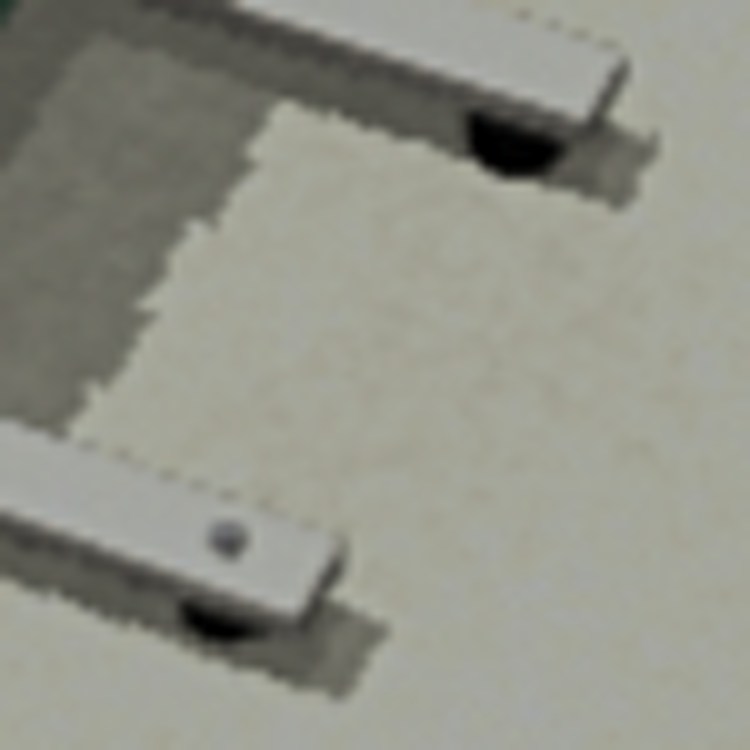

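View pics/df2.png

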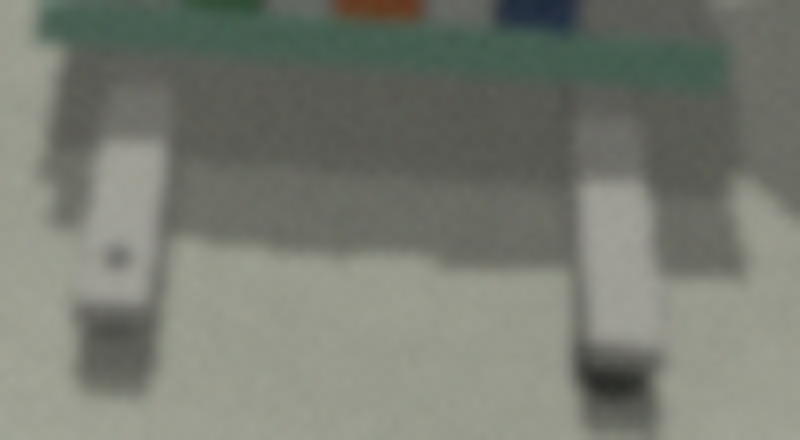

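```bash
python3 - <<'E'
from fit import *
from scipy.optimize import least_squares
fs={n:viewer.grab_frame(n) for n in("scene","side")}
L=[(-25,-13),(-25,13),(0,0),(-25,-183),(-25,-157)]
# local (x,y) mm ; scene / side pixels
obs={"scene":[(313.6,163.6),(309.3,171.1),(302.2,163.3),(342.4,115.1),(339.1,121.1)],
 "side":[(353.6,203.1),(344.2,203.1),(349.2,196.7),(417.,208.6),(407.7,208.3)]}
def W(p,l,z=.032):
    c,s=np.cos(p[2]),np.sin(p[2]);a,b=l[0]/1e3,l[1]/1e3; return [p[0]+c*a-s*b,p[1]+s*a+c*b,z]
for sel in (["scene"],["side"],["scene","side"]):
    res=lambda p:np.concatenate([proj(fs[n],W(p,l))-o for n in sel for l,o in zip(L,obs[n])])
    r=least_squares(res,[.51,-.07,-1.5]); print(sel,r.x.round(4),r.fun.round(1).tolist())
p=r.x
for n,box,sc in (("scene",(270,90,90,95),8),("side",(335,165,100,55),8)):
    f=fs[n]; x,y,w,h=box; crop(f,"o.png",x,y,w,h,sc); im=cv2.imread("pics/o.png")
    for y0 in (0,-170):
      for z in (.02,.032):
        q=np.array([proj(f,W(p,(a,b+y0),z)) for a,b in [(-25,-13),(-25,13),(90,13),(90,-13)]])
        cv2.polylines(im,[np.int32((q-[x,y]+.5)*sc)],True,(0,0,255) if z>.03 else (255,0,0),1)
    cv2.imwrite(f"pics/ov_{n}.png",im)
E
```

```text
['scene'] [ 0.5161 -0.087  -1.4612] [0.4, -0.4, -0.2, 0.2, -0.2, 0.4, 0.4, -0.6, -0.4, 0.4]
['side'] [ 0.515  -0.0832 -1.4614] [-0.5, -0.0, -0.8, -0.9, -0.1, 0.8, 1.1, 0.2, 0.3, -0.4]
['scene', 'side'] [ 0.5157 -0.0862 -1.4622] [0.7, -0.4, 0.2, 0.2, 0.1, 0.4, 0.8, -0.5, -0.0, 0.5, -0.5, -0.7, -0.8, -1.5, -0.2, 0.1, 0.9, -0.5, 0.1, -1.1]
```

View pics/ov_scene.png

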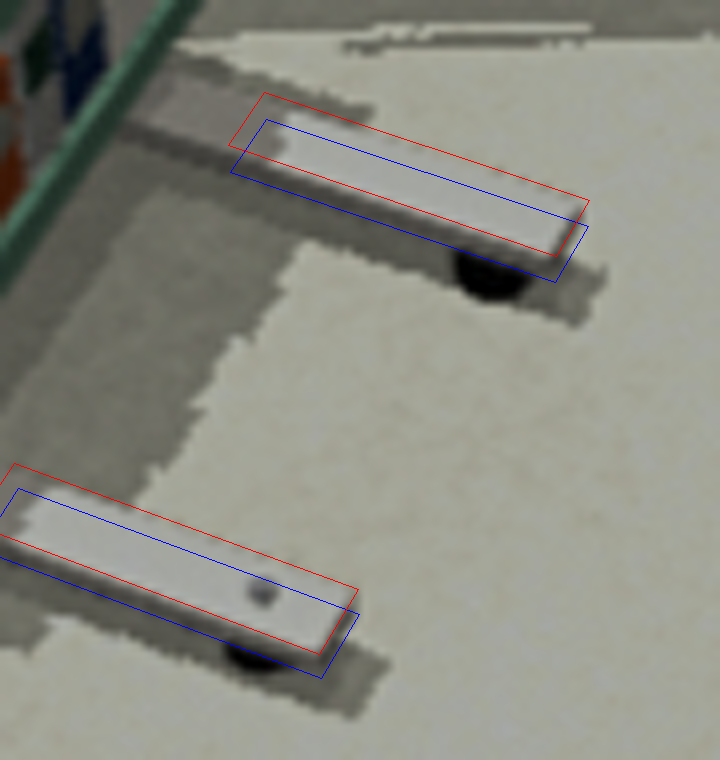

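View pics/ov_side.png

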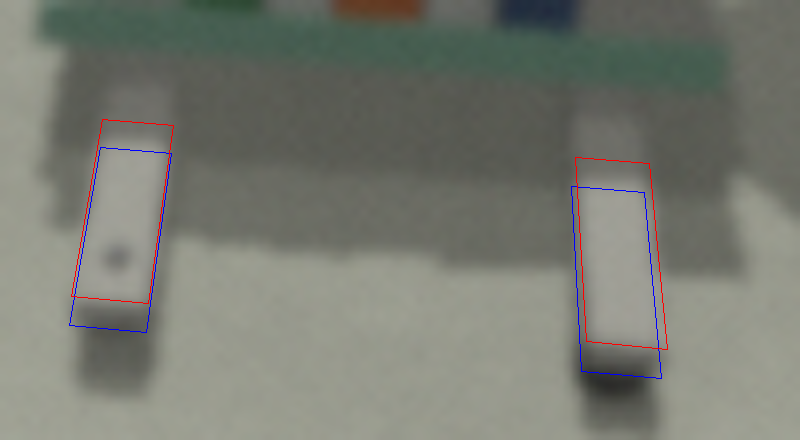

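```bash
cat > plan.py <<'E'
from h import *
from scipy.spatial.transform import Rotation as R
def plan(wps,start=None,step=.055,turn=.17):
    """wps: (x,y,z,yaw) world TCP; prints rows (tool cm, rad) rounding w/o drift"""
    s=readout.get_state()
    if start is None:
        M=R.from_euler("xyz",s["ee_rot"]).as_matrix(); start=[*s["eef_pos"],np.arctan2(M[1,0],M[0,0])]
    p=np.array(start,float); p0=p.copy()
    for w in wps:
        w=np.array(w,float); dy=(w[3]-p[3]+np.pi)%(2*np.pi)-np.pi
        n=int(max(1,np.ceil(np.linalg.norm(w[:3]-p[:3])/step-1e-6),np.ceil(abs(dy)/turn-1e-6)))
        a=p.copy(); rows=[]
        for i in range(1,n+1):
            tgt=a[:3]+(w[:3]-a[:3])*i/n; ty=a[3]+dy*i/n
            c,s_=np.cos(p[3]),np.sin(p[3]); d=tgt-p[:3]
            t=np.array([c*d[0]+s_*d[1], s_*d[0]-c*d[1], -d[2]])*100
            t=np.round(t,2); tu=round(-(ty-p[3]),3)
            rows.append("%g %g %g %g"%(*t,tu)); t=t/100
            p[0]+=c*t[0]+s_*t[1];p[1]+=s_*t[0]-c*t[1];p[2]-=t[2];p[3]-=tu
        print(n,"; ".join(rows)); print("   ->",p.round(4))
    return p
def st():
    s=readout.get_state(); print("t",round(s["t"],2),"pos",s["eef_pos"].round(4),"rot",s["ee_rot"].round(4),"F",s["force"].round(2),"w",round(s["width"],4),"q",s["q"].round(2))
E
python3 -c "
from plan import *
plan([(.30,-.55,.35,2.0),(.53,-.15,.36,2.5),(.599,.25,.28,3.09)])"
```

```text
4 1.42 2.55 -3.09 -0.023; 1.36 2.58 -3.08 -0.024; 1.3 2.62 -3.09 -0.023; 1.24 2.64 -3.08 -0.023
   -> [ 0.3    -0.55    0.35    1.9996]
9 2.98 4.17 -0.11 -0.056; 2.74 4.33 -0.11 -0.055; 2.5 4.48 -0.11 -0.056; 2.24 4.61 -0.12 -0.055; 1.99 4.73 -0.11 -0.056; 1.72 4.83 -0.11 -0.056; 1.45 4.91 -0.11 -0.055; 1.18 4.99 -0.11 -0.056; 0.89 5.05 -0.11 -0.055
   -> [ 0.53   -0.15    0.36    2.4996]
8 2.3 4.52 1 -0.074; 1.97 4.68 1 -0.074; 1.61 4.81 1 -0.073; 1.25 4.92 1 -0.074; 0.89 4.99 1 -0.074; 0.52 5.05 1 -0.074; 0.14 5.07 1 -0.074; -0.23 5.07 1 -0.073
   -> [0.599  0.25   0.28   3.0896]
```

Call:
{"api": "apply_moves", "payload": {
  "deltas": "1.4 2.5 -3.1 -0.02; 1.4 2.6 -3.1 -0.02; 1.3 2.6 -3.1 -0.02; 1.2 2.6 -3.1 -0.02; 3 4.2 -0.1 -0.06; 2.7 4.3 -0.1 -0.06; 2.5 4.5 -0.1 -0.06; 2.2 4.6 -0.1 -0.06; 2 4.7 -0.1 -0.06; 1.7 4.8 -0.1 -0.06",
  "gripper": -0.4,
  "squeeze": 20
}}

```text
t: 3.15
eef_pos: [0.4541, -0.2839, 0.3569]
ee_rot: [3.141, 0.001, 2.349]
force: [1.1, 0.2, 0.3]
width: 0.0614
```

Call:
{"api": "apply_moves", "payload": {
  "deltas": "1.4 4.9 0 -0.06; 1.2 5 0 -0.06; 0.9 5 0 -0.06; 2.3 4.5 1 -0.07; 2 4.7 1 -0.07; 1.6 4.8 1 -0.07; 1.2 4.9 1 -0.07; 0.9 5 1 -0.07; 0.5 5 1 -0.07; 0.1 5 1 -0.07"
}}

```text
t: 4.4
eef_pos: [0.583, 0.1997, 0.2865]
ee_rot: [3.141, 0.0, 3.019]
force: [0.3, -0.2, 1.2]
width: 0.0616
```

```bash
python3 - <<'E'
from plan import *
from fit import *
st()
f=viewer.grab_frame("wrist"); cv2.imwrite("pics/wrist1.png",f["image"][:,:,::-1])
m=omask(f); print(m.sum())
r=fit_wedge([f],[.5951,.2446,-1.617]); print(r.x.round(4),r.fun)
E
```

```text
t 4.4 pos [0.583  0.1997 0.2865] rot [3.1413e+00 4.0000e-04 3.0191e+00] F [ 0.26 -0.15  1.18] w 0.0616 q [ 0.65  0.23 -0.03  0.   -1.31 -0.77]
3621.0
[ 0.5944  0.265  -1.6396] 0.27444066387513727
```

View pics/wrist1.png

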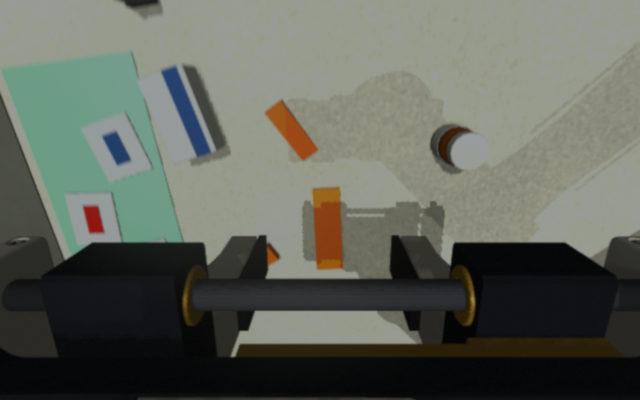

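```bash
python3 - <<'E'
from plan import *
import fit
from fit import *
st()
def om2(f):
    hsv=cv2.cvtColor(f["image"],cv2.COLOR_RGB2HSV); return ((hsv[...,0]<22)&(hsv[...,1]>130)&(hsv[...,2]>60)).astype(float)
fit.omask=om2
fs=[viewer.grab_frame(n) for n in ("wrist","scene","side")]
for s in ([0],[1],[2],[0,1],[0,1,2]):
    r=fit_wedge([fs[i] for i in s],[.5951,.2446,-1.617]); print(s,r.x.round(4),r.fun)
f=fs[0]; x,y,w,h=270,150,120,140; sc=4
crop(f,"o.png",x,y,w,h,sc); im=cv2.imread("pics/o.png")
q=np.array([proj(f,p) for p in wedge_pts(*r.x)])
for a,b in [(0,1),(2,3),(4,5),(6,7),(0,2),(1,3),(4,6),(5,7),(0,4),(1,5),(2,6),(3,7)]:
    cv2.line(im,*[tuple(int(v) for v in (q[i]-[x,y]+.5)*sc) for i in(a,b)],(255,0,0),1)
cv2.imwrite("pics/ow.png",im)
E
```

```text
t 4.45 pos [0.5835 0.2043 0.284 ] rot [ 3.1416e+00 -1.4000e-03  3.0245e+00] F [ 1.97  3.96 -0.9 ] w 0.0614 q [ 0.65  0.24 -0.03 -0.   -1.31 -0.77]
[0] [ 0.5927  0.2453 -1.6431] 0.03850479769231428
[1] [ 0.5934  0.2459 -1.6459] 0.06161504424778761
[2] [ 0.5949  0.2446 -1.6306] 0.16211639933846114
[0, 1] [ 0.5927  0.2459 -1.6452] 0.10794522013583871
[0, 1, 2] [ 0.5928  0.2459 -1.6449] 0.28085922730526564
```

View pics/ow.png

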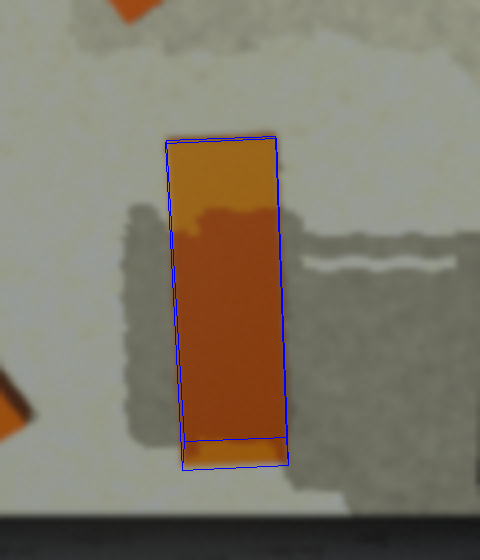

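```bash
python3 -c "
from plan import *
st()
plan([(.5984,.3225,.08,3.068),(.5984,.3225,.005,3.068)])"
```

```text
t 4.6 pos [0.5828 0.1988 0.2859] rot [-3.1407e+00 -9.0000e-04  3.0180e+00] F [-0.66  0.31  0.55] w 0.0614 q [ 0.65  0.23 -0.03  0.   -1.31 -0.77]
5 -0.01 2.49 4.12 -0.01; -0.03 2.5 4.12 -0.01; -0.05 2.49 4.11 -0.01; -0.08 2.49 4.12 -0.01; -0.1 2.49 4.12 -0.01
   -> [0.5984 0.3225 0.08   3.068 ]
2 -0 0 3.75 -0; -0 0 3.75 -0
   -> [0.5984 0.3225 0.005  3.068 ]
```

Call:
{"api": "apply_moves", "payload": {
  "deltas": "0 2.5 4.1 -0.01; 0 2.5 4.1 -0.01; -0.1 2.5 4.1 -0.01; -0.1 2.5 4.1 -0.01; -0.1 2.5 4.1 -0.01; 0 0 0 0; 0 0 0 0; 0 0 0 0"
}}

```text
t: 5.6
eef_pos: [0.6001, 0.3216, 0.0838]
ee_rot: [3.14, 0.002, 3.066]
force: [0.3, -0.2, 0.2]
width: 0.0615
```

```bash
python3 -c "
from plan import *
st();f=viewer.grab_frame('wrist'); cv2.imwrite('pics/wrist2.png',f['image'][:,:,::-1])
plan([(.5984,.3225,.005,3.068)])
st()"
```

```text
t 5.6 pos [0.6001 0.3216 0.0838] rot [3.1395e+00 2.3000e-03 3.0656e+00] F [ 0.27 -0.19  0.25] w 0.0615 q [ 0.78  0.48 -0.15  0.   -0.94 -0.85]
2 0.08 0.03 3.93 -0.001; 0.08 0.04 3.94 -0.001
   -> [0.5984 0.3225 0.005  3.0677]
t 5.65 pos [0.5999 0.3217 0.0837] rot [3.1395e+00 2.1000e-03 3.0657e+00] F [0.1  0.3  0.53] w 0.0614 q [ 0.78  0.48 -0.15  0.   -0.94 -0.85]
```

View pics/wrist2.png

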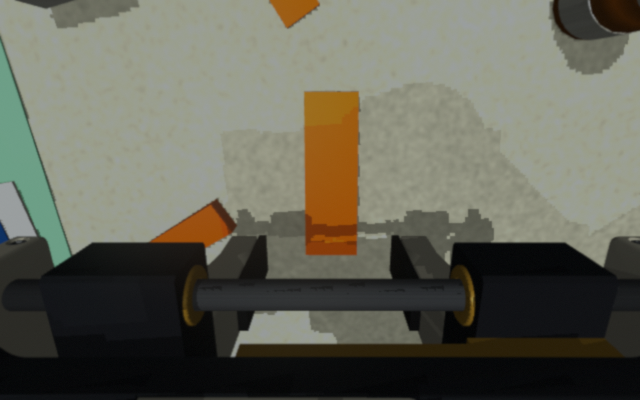

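Call:
{"api": "apply_moves", "payload": {
  "deltas": "0.1 0 2.5 0; 0 0 2.5 0; 0 0 2 0; 0 0 0.5 0; 0 0 0 0; 0 0 0 0"
}}

```text
t: 6.4
eef_pos: [0.5987, 0.3225, 0.008]
ee_rot: [3.14, 0.001, 3.067]
force: [0.1, 0.9, -0.1]
width: 0.0611
```

Call:
{"api": "apply_moves", "payload": {
  "deltas": "0 0 0.2 0; 0 0 0.2 0; 0 0 0 0; 0 0 0 0"
}}

```text
t: 6.9
eef_pos: [0.5981, 0.3221, 0.0025]
ee_rot: [-3.142, -0.0, 3.067]
force: [0.3, 0.4, 0.1]
width: 0.061
```

Call:
{"api": "apply_moves", "payload": {
  "deltas": "0 0 0 0; 0 0 0 0; 0 0 0 0; 0 0 0 0",
  "gripper": 1,
  "squeeze": 25
}}

```text
t: 7.4
eef_pos: [0.5981, 0.322, 0.0026]
ee_rot: [3.142, 0.0, 3.067]
force: [0.1, 0.3, -0.8]
width: 0.0359
```

```bash
python3 -c "
from plan import *
p=plan([(.598,.322,.0526,3.067),(.501,.065,.0526,3.25)],step=.04)"
```

```text
2 0 -0 -2.5 -0; 0.01 -0 -2.5 -0
   -> [0.598  0.322  0.0526 3.0666]
7 1.11 -3.77 -0 -0.026; 1.2 -3.73 -0 -0.026; 1.3 -3.7 -0 -0.027; 1.4 -3.67 -0 -0.026; 1.5 -3.63 -0 -0.026; 1.59 -3.59 -0 -0.026; 1.68 -3.54 -0 -0.026
   -> [0.501  0.065  0.0526 3.2496]
```

Call:
{"api": "apply_moves", "payload": {
  "deltas": "0 0 -2.5 0; 0 0 -2.5 0; 1.1 -3.8 0 -0.026; 1.2 -3.7 0 -0.026; 1.3 -3.7 0 -0.026; 1.4 -3.7 0 -0.026; 1.5 -3.6 0 -0.026; 1.6 -3.6 0 -0.026; 1.7 -3.5 0 -0.026"
}}

```text
t: 8.52
eef_pos: [0.5001, 0.0643, 0.0527]
ee_rot: [3.141, 0.0, -3.034]
force: [0.4, -1.0, -0.9]
width: 0.0356
```

Call:
{"api": "apply_moves", "payload": {
  "deltas": "0 0 0 0; 0 0 0 0; 0 0 0 0; 0 0 0 0"
}}

```text
t: 9.02
eef_pos: [0.5009, 0.066, 0.0525]
ee_rot: [-3.142, -0.0, -3.034]
force: [0.4, 0.6, -1.5]
width: 0.0358
```

```bash
python3 - <<'E'
from plan import *
import fit
from fit import *
st()
for n in ("wrist","scene","side"):
    f=viewer.grab_frame(n); cv2.imwrite(f"pics/{n}3.png",f["image"][:,:,::-1])
f=viewer.grab_frame("wrist"); crop(f,"w3f.png",280,0,260,200,3)
st()
E
```

```text
t 9.03 pos [0.5009 0.066  0.0525] rot [-3.1416 -0.     -3.0338] F [ 0.39  0.63 -1.51] w 0.0358 q [ 0.52  0.27 -0.58  0.   -0.72 -0.41]
t 9.22 pos [0.5007 0.0656 0.0524] rot [-3.1415e+00 -2.0000e-04 -3.0342e+00] F [-0.05  0.   -0.39] w 0.0358 q [ 0.52  0.27 -0.58 -0.   -0.72 -0.41]
```

View pics/wrist3.png

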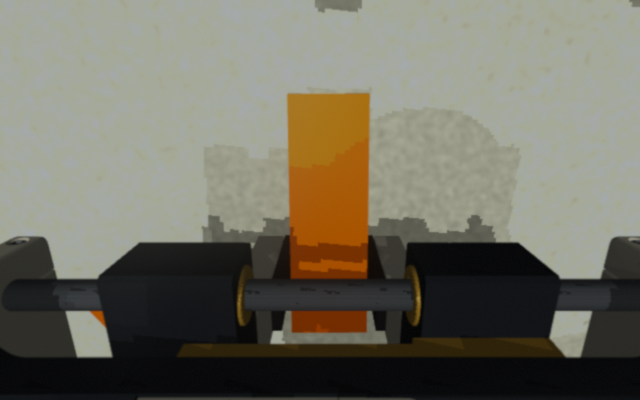

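View pics/scene3.png

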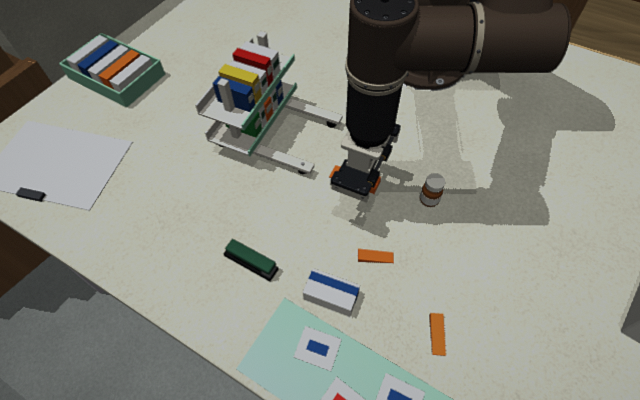

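Call:
{"api": "apply_moves", "payload": {
  "deltas": "0 -1 0 0; 0 -1 0 0; 0 -1 0 0; 0 0 0 0; 0 0 0 0; 0 0 0 0"
}}

```text
t: 9.98
eef_pos: [0.5039, 0.0357, 0.0526]
ee_rot: [3.142, 0.0, -3.034]
force: [0.6, 0.3, -0.4]
width: 0.0358
```

```bash
python3 - <<'E'
from plan import *
from fit import *
st()
f=viewer.grab_frame("wrist"); crop(f,"w4.png",240,0,200,150,4)
P=(.5157,-.0862,-1.4622)
def W(p,l,z=.032):
    c,s=np.cos(p[2]),np.sin(p[2]);a,b=l[0]/1e3,l[1]/1e3; return [p[0]+c*a-s*b,p[1]+s*a+c*b,z]
for l in [(-25,-13),(-25,13),(0,0),(-40,0)]: print(l,proj(f,W(P,l)).round(1))
E
```

```text
t 9.97 pos [0.5039 0.0357 0.0526] rot [ 3.1415e+00  1.0000e-04 -3.0345e+00] F [ 0.65  0.34 -0.38] w 0.0358 q [ 0.46  0.27 -0.58 -0.   -0.72 -0.35]
(-25, -13) [358.6  47.6]
(-25, 13) [303.7  47.7]
(0, 0) [331.2 -12.1]
(-40, 0) [331.1  80.9]
```

View pics/w4.png

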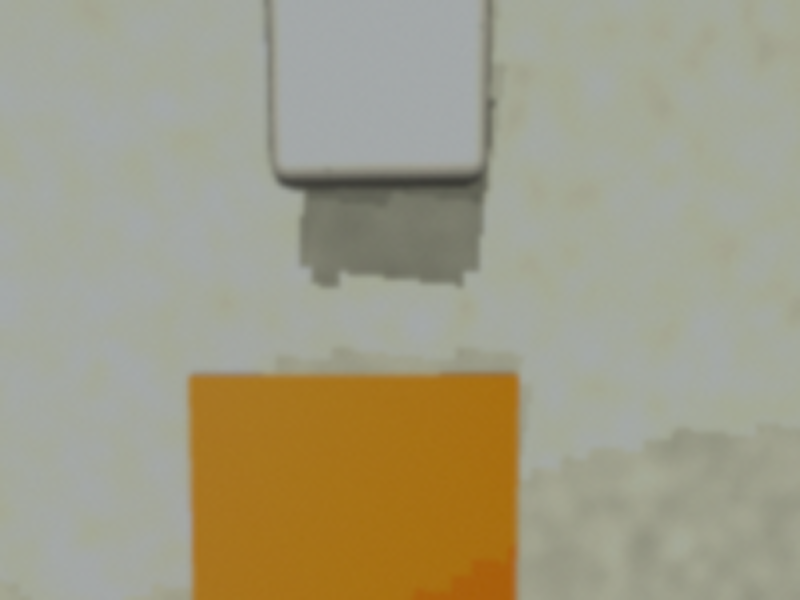

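Call:
{"api": "apply_moves", "payload": {
  "deltas": "0.15 0 0 0; 0.15 0 0 0; 0 0 2 0; 0 0 2 0; 0 0 0.7 0; 0 0 0.3 0; 0 0 0 0; 0 0 0 0; 0 0 0 0"
}}

```text
t: 11.15
eef_pos: [0.5011, 0.0353, 0.0029]
ee_rot: [3.141, 0.001, -3.035]
force: [-0.4, 0.2, -0.4]
width: 0.0356
```

```bash
python3 - <<'E'
from plan import *
from fit import *
st()
f=viewer.grab_frame("wrist"); crop(f,"w5.png",240,0,200,150,4)
f=viewer.grab_frame("scene"); crop(f,"s5.png",260,110,130,100,6)
E
```

```text
t 11.15 pos [0.5011 0.0353 0.0029] rot [ 3.1413e+00  8.0000e-04 -3.0346e+00] F [-0.42  0.17 -0.4 ] w 0.0356 q [ 0.46  0.35 -0.63  0.   -0.59 -0.36]
```

View pics/w5.png

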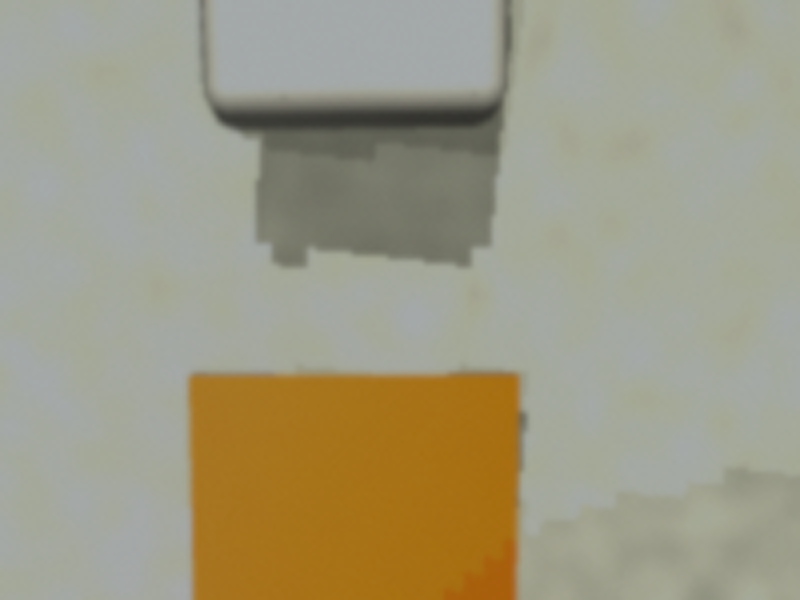

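View pics/s5.png

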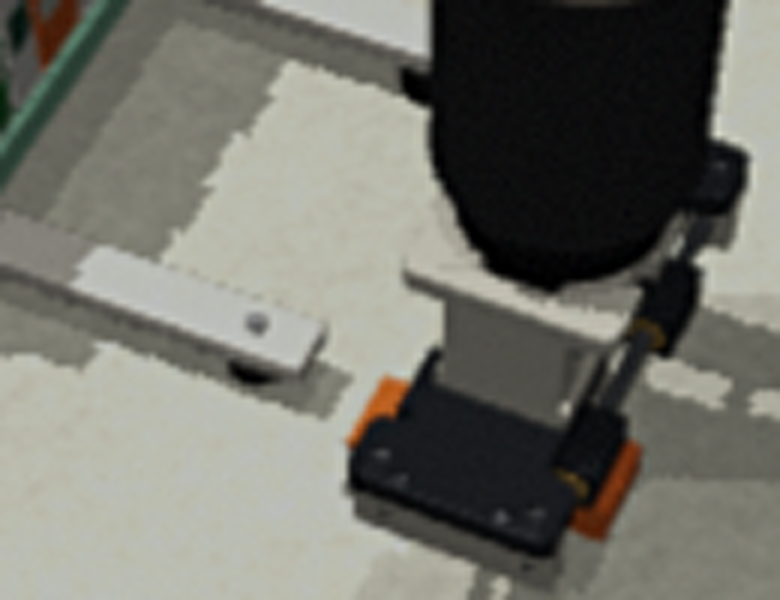

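Call:
{"api": "apply_moves", "payload": {
  "deltas": "0 -1 0.02 0; 0 -1 0 0; 0 -1 0 0; 0 -1 0 0; 0 -0.5 0 0; 0 -0.3 0 0; 0 0 0 0; 0 0 0 0"
}}

```text
t: 12.25
eef_pos: [0.5061, -0.0127, 0.0025]
ee_rot: [-3.141, 0.0, -3.034]
force: [0.6, -2.0, 4.0]
width: 0.0355
```

Call:
{"api": "apply_moves", "payload": {
  "deltas": "0 -0.2 0 0; 0 -0.2 0 0; 0 0 0 0"
}}

```text
t: 12.62
eef_pos: [0.5067, -0.0162, 0.0025]
ee_rot: [3.141, 0.001, -3.034]
force: [-0.6, 2.8, 4.7]
width: 0.0355
```

Call:
{"api": "apply_moves", "payload": {
  "deltas": "0 -0.2 0 0; 0 -0.2 0 0; 0 0 0 0"
}}

```text
t: 13.0
eef_pos: [0.5071, -0.0203, 0.0025]
ee_rot: [3.141, 0.001, -3.034]
force: [0.2, 2.2, 4.9]
width: 0.0356
```

Call:
{"api": "apply_moves", "payload": {
  "deltas": "0 -0.2 0 0; 0 -0.2 0 0; 0 0 0 0"
}}

```text
t: 13.38
eef_pos: [0.5076, -0.0243, 0.0025]
ee_rot: [3.141, 0.001, -3.034]
force: [0.0, 1.8, 4.8]
width: 0.0353
```

Call:
{"api": "apply_moves", "payload": {
  "deltas": "0 -0.2 0 0; 0 -0.2 0 0; 0 0 0 0"
}}

```text
t: 13.75
eef_pos: [0.508, -0.0283, 0.0025]
ee_rot: [3.141, 0.0, -3.034]
force: [-0.4, 1.6, 4.8]
width: 0.0356
```

Call:
{"api": "apply_moves", "payload": {
  "deltas": "0 -0.2 0 0; 0 -0.2 0 0; 0 0 0 0"
}}

```text
t: 14.12
eef_pos: [0.5084, -0.0323, 0.0025]
ee_rot: [3.141, 0.0, -3.034]
force: [-0.1, 1.1, 4.8]
width: 0.0353
```

Call:
{"api": "apply_moves", "payload": {
  "deltas": "0 -0.2 0 0; 0 -0.2 0 0; 0 0 0 0"
}}

```text
t: 14.5
eef_pos: [0.5088, -0.0362, 0.0025]
ee_rot: [3.141, 0.0, -3.034]
force: [0.0, 1.8, 4.8]
width: 0.0358
```

```bash
python3 - <<'E'
from plan import *
st()
f=viewer.grab_frame("wrist"); cv2.imwrite("pics/w6.png",f["image"][:,:,::-1])
f=viewer.grab_frame("scene"); crop(f,"s6.png",260,110,130,100,6)
E
```

```text
t 14.5 pos [ 0.5088 -0.0362  0.0025] rot [ 3.1415e+00  5.0000e-04 -3.0344e+00] F [0.02 1.77 4.81] w 0.0358 q [ 0.31  0.36 -0.61 -0.   -0.6  -0.21]
```

View pics/w6.png

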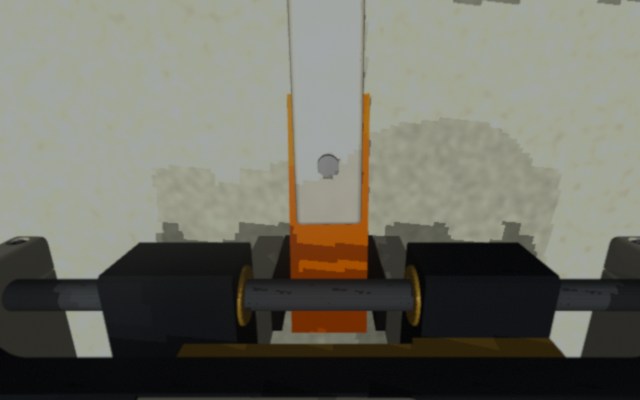

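View pics/s6.png

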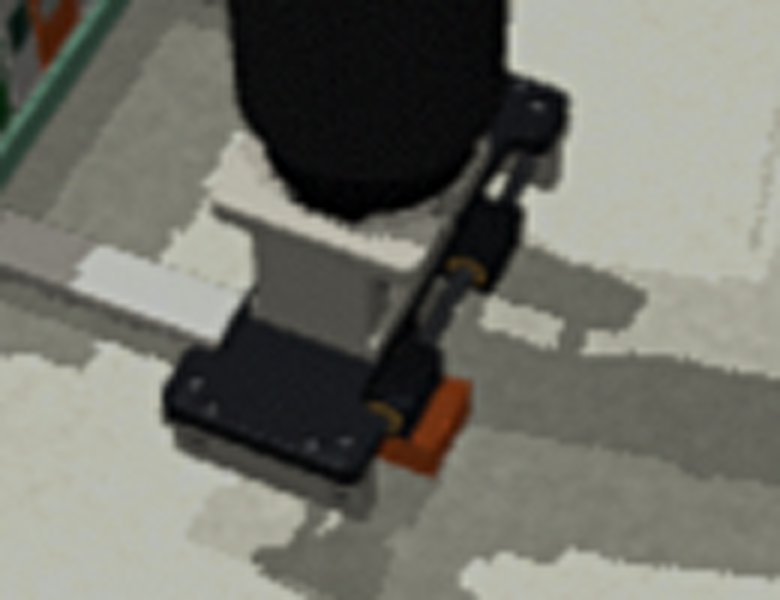

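Call:
{"api": "apply_moves", "payload": {
  "deltas": "0 -0.2 0 0; 0 -0.2 0 0; 0 0 0 0"
}}

```text
t: 14.98
eef_pos: [0.5092, -0.0402, 0.0025]
ee_rot: [3.141, 0.0, -3.034]
force: [0.1, 1.8, 5.2]
width: 0.0357
```

Call:
{"api": "apply_moves", "payload": {
  "deltas": "0 -0.2 0 0; 0 -0.2 0 0; 0 0 0 0"
}}

```text
t: 15.35
eef_pos: [0.5098, -0.0433, 0.0025]
ee_rot: [3.14, 0.001, -3.035]
force: [-1.2, 10.1, 5.7]
width: 0.0356
```

Call:
{"api": "apply_moves", "payload": {
  "deltas": "0 -0.2 0 0; 0 -0.2 0 0; 0 0 0 0"
}}

```text
t: 15.72
eef_pos: [0.5105, -0.047, 0.0025]
ee_rot: [3.14, 0.001, -3.034]
force: [-1.2, 10.6, 4.5]
width: 0.0355
```

```bash
python3 - <<'E'
from plan import *
st()
f=viewer.grab_frame("wrist"); cv2.imwrite("pics/w7.png",f["image"][:,:,::-1])
E
```

```text
t 15.72 pos [ 0.5105 -0.047   0.0025] rot [ 3.1403e+00  1.4000e-03 -3.0343e+00] F [-1.25 10.6   4.45] w 0.0355 q [ 0.29  0.36 -0.61 -0.   -0.6  -0.18]
```

View pics/w7.png

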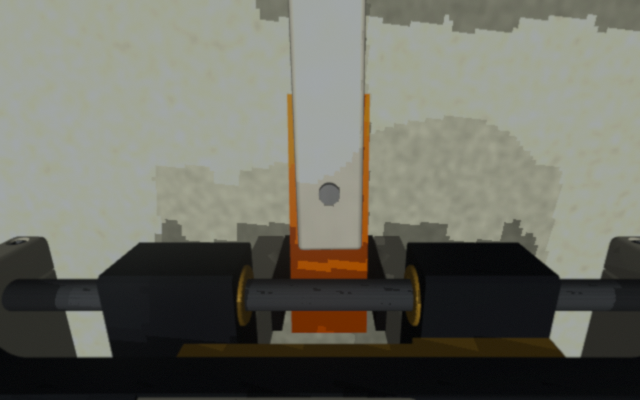

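Contact came at about y=-0.042, and the force has levelled off near 10 N, so the foot is now carried with under about 1 mm of lift. The wedge has not slipped in the fingers: its ends are still at rows 95 and 332. I'll release it now.

Call:
{"api": "apply_moves", "payload": {
  "deltas": "0 0 0 0; 0 0 0 0; 0 0 0 0; 0 0 0 0",
  "gripper": -0.3
}}

```text
t: 16.27
eef_pos: [0.5096, -0.0485, 0.0022]
ee_rot: [-3.141, -0.001, -3.035]
force: [-0.4, 0.3, -0.3]
width: 0.0569
```

```bash
python3 - <<'E'
from plan import *
st()
f=viewer.grab_frame("wrist"); cv2.imwrite("pics/w8.png",f["image"][:,:,::-1])
E
```

```text
t 16.27 pos [ 0.5096 -0.0485  0.0022] rot [-3.1415e+00 -5.0000e-04 -3.0349e+00] F [-0.38  0.31 -0.31] w 0.0569 q [ 0.29  0.36 -0.61  0.   -0.6  -0.18]
```

View pics/w8.png

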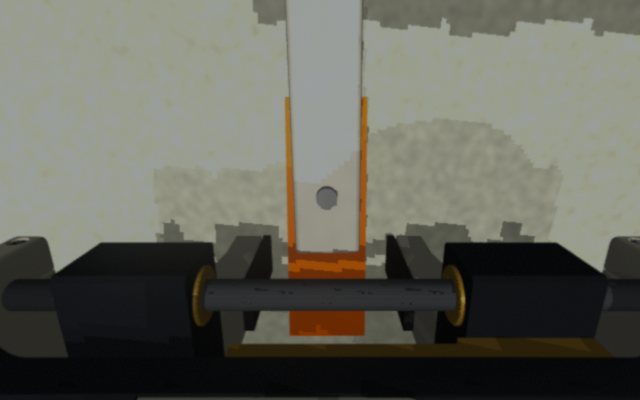

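Call:
{"api": "apply_moves", "payload": {
  "deltas": "0 0 -0.5 0; 0 0 -1.5 0; 0 0 -3 0; 0 0 -4 0; 0 0 -4 0; 0 2 -4 0; 0 4 -2 0; 0 5 0 0; 0 5 0 0; 0 0 0 0"
}}

```text
t: 17.58
eef_pos: [0.4926, 0.1134, 0.1938]
ee_rot: [3.141, 0.002, -3.031]
force: [0.3, -0.9, 0.0]
width: 0.0571
```

Call:
{"api": "apply_moves", "payload": {
  "deltas": "0 0 -4 0; 0 0 -4 0; 0 0 -2 0; 0 0 0 0; 0 0 0 0"
}}

```text
t: 18.2
eef_pos: [0.4922, 0.1101, 0.2921]
ee_rot: [3.141, -0.001, -3.035]
force: [0.5, -1.1, -0.3]
width: 0.057
```

```bash
python3 - <<'E'
from plan import *
st()
for n in ("wrist","scene","side"):
    f=viewer.grab_frame(n); cv2.imwrite(f"pics/{n}9.png",f["image"][:,:,::-1])
    if n=="scene": crop(f,"s9.png",270,90,90,95,8)
    if n=="side": crop(f,"d9.png",335,165,100,75,8)
E
```

```text
t 18.2 pos [0.4922 0.1101 0.2921] rot [ 3.1414e+00 -6.0000e-04 -3.0352e+00] F [ 0.54 -1.08 -0.27] w 0.057 q [ 0.61  0.04 -0.25 -0.   -1.29 -0.5 ]
```

View pics/s9.png

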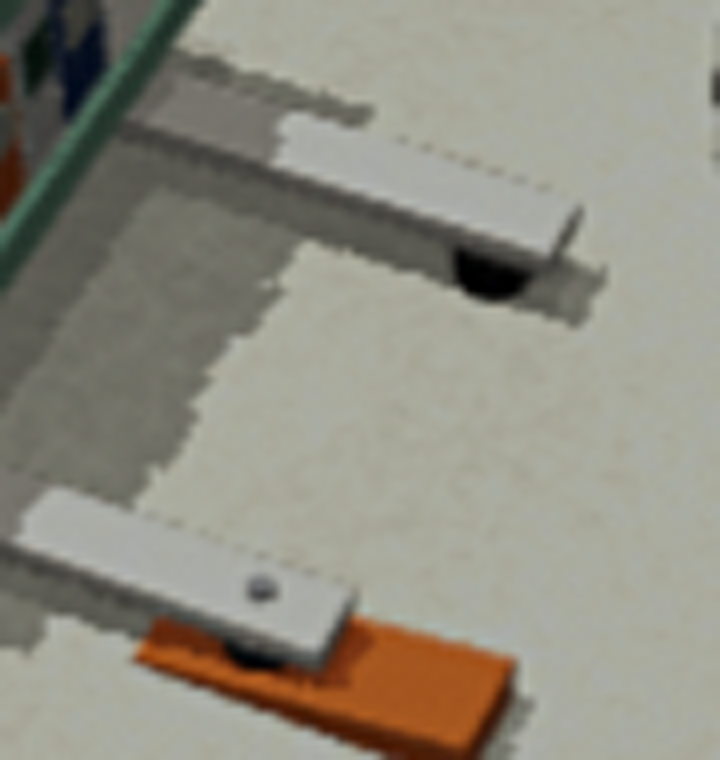

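View pics/d9.png

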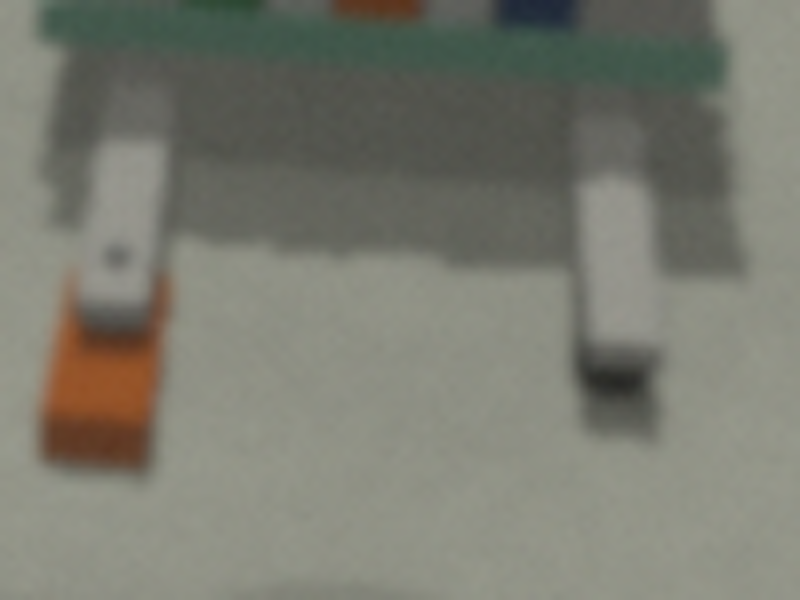

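View pics/scene9.png

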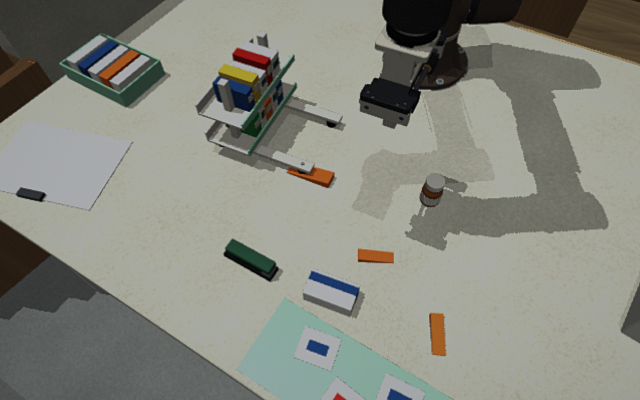

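```bash
python3 - <<'E'
from plan import *
from fit import *
a=cv2.imread("pics/scene0.png",0).astype(np.float32);b=cv2.imread("pics/scene9.png",0).astype(np.float32)
f=viewer.grab_frame("scene")
def sh(x,y,w,h):
    W=cv2.createHanningWindow((w,h),cv2.CV_32F); return cv2.phaseCorrelate(a[y:y+h,x:x+w],b[y:y+h,x:x+w],W)
print("screw",sh(292,154,20,18),"shelf",sh(215,45,70,80),"paper",sh(60,120,80,80))
F=[.514,-.087,.032]; print("px per mm z",proj(f,[*F[:2],.033])-proj(f,F))
for n,B in {"bottle":(410,165,45,50),"carton":(295,260,70,60),"stapler":(215,232,70,52)}.items(): print(n,np.round(sh(*B)[0],2))
r=fit_wedge([f],[.519,-.125,-1.46]);print(r.x)
st()
E
```

```text
screw ((-0.30333757627487046, -0.2626701937764029), 1.1417989174524943) shelf ((-0.29752177098680477, 0.0580518322689727), 0.9795521779192818) paper ((-0.09715117376170213, 0.01754855593823379), 0.9410902988910675)
px per mm z [-0.01975828 -0.25953245]
bottle [0.58 0.16]
carton [-0.02 -0.  ]
stapler [0.02 0.04]
[ 0.51865797 -0.12357317 -1.48527651]
t 18.4 pos [0.4924 0.1105 0.2917] rot [-3.1410e+00 -1.3000e-03 -3.0348e+00] F [-0.22 -0.72  0.85] w 0.0572 q [ 0.61  0.04 -0.25 -0.   -1.29 -0.5 ]
```

```bash
python3 -c "
from station import job
print(job.job_done())"
```

```text
the job is handed in; nothing more can be done
None
```

The orange wedge is jammed under the short front foot and carries it, with the rack raised about 1 mm. I handed the job in at about 18.4 s with the arm well clear.

- **What I did:** I used the largest of the three wedges (110 mm) and lined it up with the foot bar using the wrist camera. I slid it in flat, thin end first. The pushing force rose from about 2 N to about 10 N and levelled off there, and I stopped roughly 4–7 mm after first contact.
- **Wedge and foot:** After release the wedge did not move back, and the last pictures show it flat and in line under the pad. Image shift at the foot's screw gives about 1 mm of lift, which agrees with the push distance and slope.
- **Carton and stapler:** Image shift was under 0.05 px, so neither moved.
- **Pill bottle, less certain:** The check showed a 0.6 px shift. I put that down to the arm's shadow now falling on the bottle, because the arm stayed well away from it and the forces never showed a contact there. I did not measure it a second way.
- **Side camera:** Its fit of the foot differed from the scene camera by about 4 mm. The wrist view decided the alignment, shifting the wedge 3 mm sideways before it went in.

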